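# Start the boost under the soup pot on a two-zone hob

### The job

Bring the soup to the boil on the two-zone induction hob: with a fingertip, lightly press the large round on/off key in the middle of the key row, then the square zone key on the side where the lidded soup pot stands, then the long boost key at the right end, letting each key come back up before the next, and take the hand clear. Press no other key and don't lean on the hob or its keys; the pot, its lid, the pan and everything else on the worktop stay where they are, neither shifted, gripped nor lifted.

Things in the scene. Friction and masses are not known exactly. Their poses are not given: they have to be found in the camera images.
- hob: two-zone induction hob, 600 (y) x 380 (x) x 65 mm, stands fast. Origin: centre of its underside; x to its back, y to its left seen from the robot. Black glass deck, top 65 mm up, from x = -100 mm back; in front of it a black fascia, top 55 mm up, x = -190 to -100, with a row of seven grey keys at x = -148 mm, caps' tops 64 mm up. Left and right are as seen from the robot
- key_timer (a joint): how far this key is pressed down, in m: 0 up, 0.007 fully down. A small round key, 20 mm across, at the left end, 225 mm left of the middle. Sprung: it starts to move at 1 N, counts as pressed at 2 mm (4.2 N), is fully down at 12 N and comes back up when let go
- key_zone_left (a joint): how far this key is pressed down, in m: 0 up, 0.007 fully down. A square key, 32 x 32 mm, 150 mm left of the middle, straight in front of the left cooking zone: it selects the left zone. Sprung: it starts to move at 1 N, counts as pressed at 2 mm (4.2 N), is fully down at 12 N and comes back up when let go
- key_minus (a joint): how far this key is pressed down, in m: 0 up, 0.007 fully down. A bar-shaped key, 28 mm wide and 11 mm deep, 75 mm left of the middle. Sprung: it starts to move at 1 N, counts as pressed at 2 mm (4.2 N), is fully down at 12 N and comes back up when let go
- key_power (a joint): how far this key is pressed down, in m: 0 up, 0.007 fully down. The largest round key, 42 mm across, in the middle of the row: it switches the hob on. Sprung: it starts to move at 1 N, counts as pressed at 2 mm (4.2 N), is fully down at 12 N and comes back up when let go
- key_plus (a joint): how far this key is pressed down, in m: 0 up, 0.007 fully down. A cross-shaped key, 28 x 28 mm, arms 11 mm wide, 75 mm right of the middle. Sprung: it starts to move at 1 N, counts as pressed at 2 mm (4.2 N), is fully down at 12 N and comes back up when let go
- key_zone_right (a joint): how far this key is pressed down, in m: 0 up, 0.007 fully down. A square key, 32 x 32 mm, 150 mm right of the middle, straight in front of the right cooking zone: it selects the right zone. Sprung: it starts to move at 1 N, counts as pressed at 2 mm (4.2 N), is fully down at 12 N and comes back up when let go
- key_boost (a joint): how far this key is pressed down, in m: 0 up, 0.007 fully down. A long key with round ends, 56 mm wide and 24 mm deep, at the right end, 228 mm right of the middle: it starts the boost. Sprung: it starts to move at 1 N, counts as pressed at 2 mm (4.2 N), is fully down at 12 N and comes back up when let go
- key_power_top (a point): centre of the top face of the power key's cap, 64 mm above the worktop while the key is up; moves with the key; its axes are the hob's
- key_zone_left_top (a point): centre of the top face of the zone left key's cap, 64 mm above the worktop while the key is up; moves with the key; its axes are the hob's
- key_zone_right_top (a point): centre of the top face of the zone right key's cap, 64 mm above the worktop while the key is up; moves with the key; its axes are the hob's
- key_boost_top (a point): centre of the top face of the boost key's cap, 64 mm above the worktop while the key is up; moves with the key; its axes are the hob's
- zone_left (a point): centre of the left cooking zone on the hob's glass (hob frame x = +45 mm, y = +150 mm, z = 65 mm)
- zone_right (a point): centre of the right cooking zone on the hob's glass (hob frame x = +45 mm, y = -150 mm, z = 65 mm)
- pot: steel soup pot, 180 mm across and 115 mm high, with a loop handle on each side (252 mm over the handles) and a lid; 1.9 kg, loose. It stands on the left or on the right cooking zone, within 12 mm of its centre. Origin: centre of its underside
- pot_lid: steel lid of the soup pot, 185 mm across, with a black knob on top; loose. Origin: centre of its rim's underside, level with the pot's rim (115 mm above the pot's origin); the knob's top is 38 mm higher, 218 mm above the worktop
- pan: open shallow dark pan, 210 mm across and 45 mm high, two loop handles, no lid; loose, on the other cooking zone. Leave alone. Origin: centre of its underside
- bowl: cream soup bowl, 190 mm across and 75 mm high, loose, at the right. Leave alone. Origin: centre of its underside
- spoon: steel spoon, loose on the worktop in front of the hob's right half. Leave alone. Origin: its middle, at the underside
- jug: glass measuring jug, 112 mm across and 120 mm high, handle towards its -y, loose, right of the hob. Leave alone. Origin: centre of its underside
- dish: small white sauce dish, 104 mm across and 36 mm high, loose, in front of the hob's left half. Leave alone. Origin: centre of its underside
- oil: amber oil bottle, 58 mm across and 190 mm high, loose, left of the hob. Leave alone. Origin: centre of its underside
There are look-alikes about, which are no part of the job. What is shaped like the pot but orange or purple is not meant.

How it is judged (in metres and radians):
On the way, in this order (a step that is already met when the one before it is completed fails the run):
1. the large round on/off key is pressed at least 2 mm with the fingers, all other keys up (value of joint key_power above 0.002 m and contact force between the fingers and hob above 0.3 N and value of joint each of key_timer, key_zone_left, key_minus, key_plus, key_zone_right, key_boost below 0.0015 m), for 0.04 s.
2. the zone key on the pot's side is pressed at least 2 mm with the fingers, all other keys up (((horizontal distance between pot and zone_left below 0.05 m and (value of joint key_zone_left above 0.002 m and contact force between the fingers and hob above 0.3 N and value of joint each of key_timer, key_minus, key_power, key_plus, key_zone_right, key_boost below 0.0015 m)) or (horizontal distance between pot and zone_right below 0.05 m and (value of joint key_zone_right above 0.002 m and contact force between the fingers and hob above 0.3 N and value of joint each of key_timer, key_zone_left, key_minus, key_power, key_plus, key_boost below 0.0015 m)))), for 0.04 s.
3. the boost key is pressed at least 2 mm with the fingers, all other keys up (value of joint key_boost above 0.002 m and contact force between the fingers and hob above 0.3 N and value of joint each of key_timer, key_zone_left, key_minus, key_power, key_plus, key_zone_right below 0.0015 m), for 0.04 s.
At the end, for the whole second after the job is handed in: all seven keys are up again (within 1 mm); the pot, upright and at rest, and its lid are within 10 mm of where they began, and each other loose thing within 20 mm (value of joint each of key_timer, key_zone_left, key_minus, key_power, key_plus, key_zone_right, key_boost below 0.001 m and (horizontal distance between pot and zone_left below 0.05 m or horizontal distance between pot and zone_right below 0.05 m) and distance of each of pot, pot_lid from where it was at the start of the episode below 0.01 m and angle between pot's own z axis and vertical below 0.05 rad and linear speed of pot below 0.02 m/s and distance of each of pan, bowl, spoon, jug, dish, oil from where it was at the start of the episode below 0.02 m); the robot touches nothing.
It fails at once if a key that the job does not need (timer, minus, plus) is pressed (value of joint any of key_timer, key_minus, key_plus above 0.002 m).
It fails at once if the zone key of the zone where the pot does not stand is pressed ((horizontal distance between pot and zone_left below 0.05 m and value of joint key_zone_right above 0.002 m) or (horizontal distance between pot and zone_right below 0.05 m and value of joint key_zone_left above 0.002 m)).
It fails at once if the hob or a key is pushed with more than 20 N (contact force between any of the fingers, the arm and hob above 20 N).
It fails at once if the pot or its lid is shifted or lifted by more than 10 mm (distance of any of pot, pot_lid from where it was at the start of the episode above 0.01 m).
It fails at once if another thing on the worktop is shifted or lifted by more than 20 mm (distance of any of pan, bowl, spoon, jug, dish, oil from where it was at the start of the episode above 0.02 m).
It also fails if it takes over 40 s, if anything falls off the work surface, if the arm or the gripper's body presses on something with over 40 N, if the wrist force passes 120 N, or if a joint passes its speed limit or range.

### The arm

A 6-joint arm with a two-finger parallel gripper is mounted at the origin on the work surface. World frame = base frame: x ahead of the robot, y to its left, z up, the work surface at z = 0. Lengths are in mm, angles in degrees, forces in N, time in s.
With the tool pointing down it reaches from about 350 to 850 mm from the base axis. Payload 8.1 kg.
Tool frame: the origin (TCP) lies midway between the tips of the shut fingers; the grasp point (between the pads) lies 19 mm behind it; z points along the fingers, y is the line along which they close (so a half turn about z gives the same grasp; the last joint's range is limited). The gripper opens to 85 mm and grips with 20 to 120 N. Pads are 22 mm wide; open, the fingers measure 114 mm over their backs; the gripper's body (76 mm by 85 mm) begins 54 mm behind the grasp point. The pads swing forward as they close: fully open they stand 13 mm farther back than shut.
Start: joints at [-72.044, 7.471, 85.268, -0, 87.261, -4.893], TCP at [233.008, -552.913, 231.292] pointing down, gripper open.
Joint ranges: [-169.43, 169.43], [-51.17, 129.36], [1.28, 143.12], [-76.62, 256.62], [0, 156.53], [-152.29, 152.29]. Speed limits (degrees/s): [136.94, 136.94, 159.86, 180, 180, 180].

### API

Orientations are given as [roll, pitch, yaw] about the fixed x, y, z axes, in that order (R = Rz(yaw) Ry(pitch) Rx(roll)).
In Python, from bench import sensors, optics, r gives the robot as it stands.
- The arm moves only by the tool apply_moves, never from a script. Its argument "targets" is a list of rows, each a list of 7 numbers: the shift along the tool's x, y, z in mm, then the turn, a rotation vector about the tool's x, y, z in rad, then the closure, from 0 (fully open) to 1 (shut). In form: [[x, y, z, wx, wy, wz, claw], ...]. A call has 1 to 20 rows; each row shifts and turns the commanded pose from where the row before left it, along the tool's axes as they then stand; what a row does not reach is not made up. A row lasts 1/8 s, in which the tool goes at most 62.5 mm and 10.7 degrees, less where a joint would pass 70% of its speed; a pose out of reach is approached as far as the arm can. A call is refused whole if a number of a shift passes 62.5 or a number of a turn 0.188, either way. A call with a gripper value outside its range is refused whole. The fingers move at their own pace and stop on an object; "force" is the grip in N (left out, the last holds). Time passes only in rows, so rows that do not move let the fingers close. It gives the time, the measured TCP pose, the force, the opening and the grip force at its end, in the units of the state.
- sensors.sense(): the state, without advancing time (a new reading comes with each control period).
- optics.snapshot(name): name is "scene" or "top"; returns the picture (400x640x3 uint8, red, green, blue); there is no depth.
- optics.get_calibration(name): a dict with "camera_matrix" (3x3 intrinsics, pixels), "pose" (4x4, takes a point from camera to world coordinates). Camera axes: x right, y down, z forward; pixel columns grow to the right and rows downward; lengths in mm; the calibration is good to about 2 mm. A picture is of the moment at which its call begins. get_calibration takes no time and is no camera call.
- r.hand_in(): hands the job in; it is judged then, once.
The state is a dict: "time": time; "joint_pos": joint angles; "qd": joint speeds; "joint_efforts": joint torques, N m; "tool_pos": TCP position; "tcp_rot": TCP orientation; "ft_force": force on the tool from outside, world axes, zero at the start; "wrist_torque": the same for the moment, N m; "finger_gap": finger opening in mm; "grip_force": force on a finger pad.
Only numpy, scipy, OpenCV 4.12 (cv2) and the standard library are available. Lean on these libraries where they do the work, as an engineer would, in place of code of your own. Each camera call takes 0.05 s, during which the arm holds its last target. There are 200 camera calls.

## Working session

There is one attempt and no reset: what is moved stays moved. The work goes in short steps, Python scripts to look and compute and a tool call to move; the robot and the scene stay as the last step left them, time stands still between calls to the robot, and variables do not carry over. Pictures are saved under pics/ and viewed, at most 10 in all, crops included, and the job is handed in when it is done.

Besides the shell and the picture viewer there is one more tool, called after "Call:" by a JSON object that holds its "method" and its "body". apply_moves: Moves the arm, as the interface text tells. Its arguments: {"type":"object","properties":{"targets":{"type":"array"},"force":{"type":"number"}},"required":["targets"]}

```bash
mkdir -p pics; python3 - <<'E'
from bench import sensors, optics, r
import cv2,numpy as np
np.set_printoptions(precision=2,suppress=True)
for n in("scene","top"):
    im=optics.snapshot(n); cv2.imwrite(f"pics/{n}0.png",im[:,:,::-1])
    c=optics.get_calibration(n); print(n,np.array(c["camera_matrix"]),np.array(c["pose"]))
print(sensors.sense())
E
```

```text
scene [[397.13   0.   321.25]
 [  0.   397.13 197.26]
 [  0.     0.     1.  ]] [[  -0.02    0.86   -0.51 1248.32]
 [   1.      0.01   -0.02    2.66]
 [  -0.01   -0.51   -0.86 1310.07]
 [   0.      0.      0.      1.  ]]
top [[510.69   0.   312.79]
 [  0.   510.69 193.51]
 [  0.     0.     1.  ]] [[  -0.02   -0.98    0.18  211.54]
 [  -1.      0.02   -0.    -49.98]
 [  -0.     -0.18   -0.98 1795.31]
 [   0.      0.      0.      1.  ]]
{'time': 0.1, 'joint_pos': array([-72.04,   7.51,  85.33,  -0.  ,  87.26,  -4.89]), 'qd': array([ 0.04, -0.06, -0.17,  0.02,  0.03, -0.02]), 'joint_efforts': array([  0.  , -57.1 , -50.19,  -0.  ,   0.01,  -0.  ]), 'tool_pos': array([ 232.84, -552.41,  230.31]), 'tcp_rot': array([-179.9 ,   -0.01,   22.85]), 'ft_force': array([0.77, 0.69, 0.49]), 'wrist_torque': array([ 0.02,  0.04, -0.  ]), 'grip_force': 0.0, 'finger_gap': 85.29794836445991}
```

View pics/scene0.png

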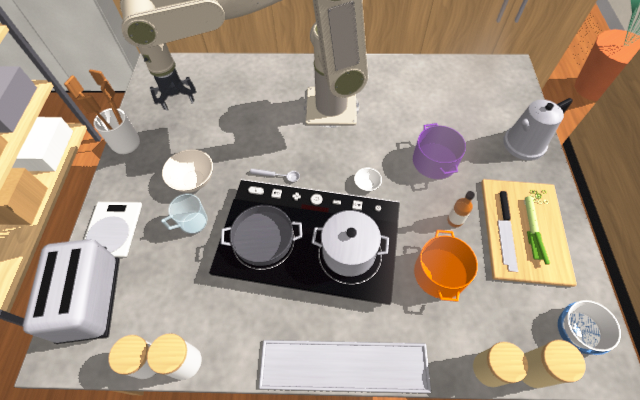

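View pics/top0.png

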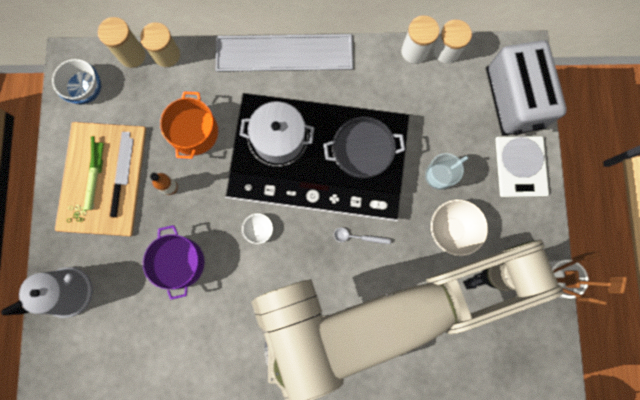

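The hob lies turned slightly. The steel lidded pot is on the left zone, at scene (350,240) and top (277,130); the dark pan is on the right zone. Pot look-alikes are orange at scene (447,265) / top (188,125) and purple at scene (438,150) / top (173,262). In the top view the keys run timer (248,187), zone_left (270,190), minus (291,193), power (312,196), plus (334,199), zone_right (355,201), boost (378,204). In the scene view the order is mirrored, from boost (256,190) to timer (378,208).

```bash
cat > h.py <<'E'
import cv2,numpy as np
from bench import sensors, optics, r
np.set_printoptions(precision=1,suppress=True)
N=["timer","zl","minus","power","plus","zr","boost"]
def ray(cam,px):
    c=optics.get_calibration(cam);K=np.array(c["camera_matrix"]);T=np.array(c["pose"])
    d=T[:3,:3]@np.linalg.inv(K)@[px[0],px[1],1];return T[:3,3],d/np.linalg.norm(d)
def onplane(cam,px,z):
    o,d=ray(cam,px);return o+d*(z-o[2])/d[2]
def tri(p1,p2):
    (a,d),(b,e)=ray("scene",p1),ray("top",p2)
    s=np.linalg.lstsq(np.c_[d,-e],b-a,rcond=None)[0];P,Q=a+d*s[0],b+e*s[1]
    return (P+Q)/2,np.linalg.norm(P-Q)
E
python3 - <<'E'
from h import *
seeds={"scene":[(378,208),(357,205),(337,202),(316,199),(296,196),(277,193),(256,190)],
"top":[(248,187),(270,190),(291,193),(312,196),(334,199),(355,201),(378,204)]}
cen={}
for n in seeds:
    g=cv2.imread(f"pics/{n}0.png").min(2)   # caps: bright in all channels
    k,lab,st,ce=cv2.connectedComponentsWithStats((g>110).astype(np.uint8))
    ok=[i for i in range(1,k) if 6<st[i,4]<250]
    cen[n]=[]
    for s in seeds[n]:
        i=min(ok,key=lambda i:np.hypot(*(ce[i]-s))); y,x=np.nonzero(lab==i)
        cen[n].append(ce[i]); print(n,s,ce[i],st[i,2:])
P=[]
for nm,a,b in zip(N,cen["scene"],cen["top"]):
    p,e=tri(a,b);P.append(p);print(nm,p,"gap %.1f"%e,onplane("scene",a,64)[:2],onplane("top",b,64)[:2])
P=np.array(P);Y=np.array([225,150,75,0,-75,-150,-228.])
# rigid fit in the plane: keys at (-148,Y) in the hob frame
A=np.c_[np.full(7,-148),Y];B=P[:,:2];U,S,V=np.linalg.svd((A-A.mean(0)).T@(B-B.mean(0)))
R=(U@V).T
yaw=np.degrees(np.arctan2(*(lambda v:(-v[0],v[1]))(np.polyfit(Y,B,1)[0])))
sl=np.polyfit(Y,B,1);print("scale",np.hypot(*sl[0]),"yaw",yaw)
u=sl[0]/np.hypot(*sl[0]);F=B.mean(0)+np.outer(Y-Y.mean(),u);print("fit");print(F,"res");print(B-F)
ims=[cv2.resize(cv2.imread("pics/scene0.png")[175:285,205:405],None,fx=3,fy=3),cv2.resize(cv2.imread("pics/top0.png")[90:230,215:415],None,fx=2,fy=2)]
cv2.imwrite("pics/c1.png",np.vstack([ims[0][:320],cv2.copyMakeBorder(ims[1],0,0,0,200,0)[:270]]))
E
```

```text
scene (378, 208) [377.7 207.6] [ 6  6 27]
scene (357, 205) [357.  204.7] [11 10 82]
scene (337, 202) [336.5 201.6] [ 8  4 28]
scene (316, 199) [316.4 198.9] [ 12  11 104]
scene (296, 196) [296.1 195.8] [ 9  8 45]
scene (277, 193) [276.3 193.1] [11  9 79]
scene (256, 190) [255.7 189.9] [ 16   9 101]
top (248, 187) [247.7 187.2] [ 6  6 30]
top (270, 190) [269.3 189.8] [ 11  11 102]
top (291, 193) [290.9 192.8] [10  5 38]
top (312, 196) [312.1 195.6] [ 13  13 131]
top (334, 199) [333.8 198.4] [10 10 62]
top (355, 201) [355.3 201.4] [ 11  11 101]
top (378, 204) [378.  204.4] [ 17  10 130]
timer [549.9 174.1  63.3] gap 0.2 [550.2 174.1] [549.7 173.9]
zl [539.3  99.8  63.8] gap 0.8 [539.4 100.2] [539.3  99.3]
minus [527.8  25.5  64.6] gap 1.8 [527.4  26.4] [527.9  24.7]
power [516.7 -47.6  63.5] gap 1.3 [517.  -46.9] [516.7 -48.2]
plus [ 505.5 -122.    65.3] gap 1.0 [ 504.7 -121.6] [ 505.8 -122.5]
zr [ 494.2 -195.6   64.2] gap 1.0 [ 494.1 -195.2] [ 494.3 -196.1]
boost [ 482.3 -272.8   65.9] gap 1.7 [ 481.1 -272.3] [ 482.7 -273.9]
scale 0.9969980429058123 yaw -8.618509542818028
fit
[[ 550.3  174.5]
 [ 539.1  100.4]
 [ 527.8   26.2]
 [ 516.6  -47.9]
 [ 505.4 -122.1]
 [ 494.1 -196.2]
 [ 482.4 -273.4]] res
[[-0.5 -0.4]
 [ 0.2 -0.6]
 [-0.1 -0.7]
 [ 0.1  0.4]
 [ 0.2  0.1]
 [ 0.1  0.6]
 [-0.1  0.6]]
```

View pics/c1.png

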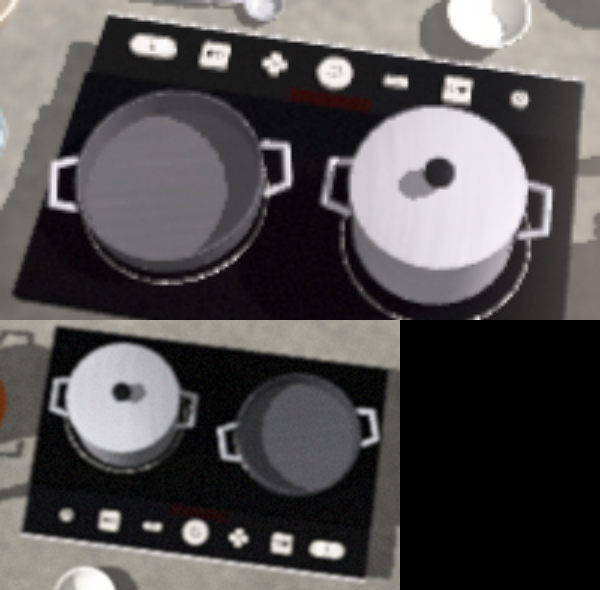

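The chosen pot (steel, lidded) is on the left zone. It shows in the crop at (437,200), behind the square key at (457,90). The seven keys triangulate to z = 63–66 mm with 75 mm spacing, in line with the text. First I shut the fingers, turn to the hob's yaw and go above the power key.

Call:
{"method": "apply_moves", "body": {"targets": [[0,0,0,0,0,0.183,1],[0,0,0,0,0,0.183,1],[0,0,0,0,0,0.183,1],[14.6,-38.7,0,0,0,0,1],[14.6,-38.7,0,0,0,0,1],[14.6,-38.7,0,0,0,0,1],[14.6,-38.7,0,0,0,0,1],[14.6,-38.7,0,0,0,0,1],[14.6,-38.7,0,0,0,0,1],[14.6,-38.7,0,0,0,0,1],[14.6,-38.7,0,0,0,0,1],[14.6,-38.7,0,0,0,0,1],[14.6,-38.7,0,0,0,0,1],[14.6,-38.7,0,0,0,0,1],[14.6,-38.7,0,0,0,0,1],[14.6,-38.7,0,0,0,0,1],[14.6,-38.7,0,0,0,0,1],[0,0,0,0,0,0,1],[0,0,0,0,0,0,1]], "force": 20}}

```text
time: 2.48
tool_pos: [515.8, -48.0, 230.8]
tcp_rot: [180.0, 0.1, -8.6]
ft_force: [-0.7, 0.2, -0.4]
finger_gap: 0.2
grip_force: 0.0
```

Call:
{"method": "apply_moves", "body": {"targets": [[0.9,0,35,0,0,0,1],[0,0,35,0,0,0,1],[0,0,35,0,0,0,1],[0,0,35,0,0,0,1],[0,0,10,0,0,0,1],[0,0,5,0,0,0,1],[0,0,0,0,0,0,1],[0,0,0,0,0,0,1]]}}

```text
time: 3.48
tool_pos: [518.1, -48.2, 77.8]
tcp_rot: [180.0, -0.1, -8.6]
ft_force: [0.4, 0.5, -0.6]
finger_gap: 0.0
grip_force: 0.0
```

```bash
python3 - <<'E'
from h import *
im=optics.snapshot("scene")[:,:,::-1];cv2.imwrite("pics/c2.png",cv2.resize(im[130:250,220:420],None,fx=4,fy=4))
print(sensors.sense()["tool_pos"],sensors.sense()["ft_force"])
E
```

```text
[518.  -48.2  77.6] [-0.6  1.  -0.2]
```

View pics/c2.png

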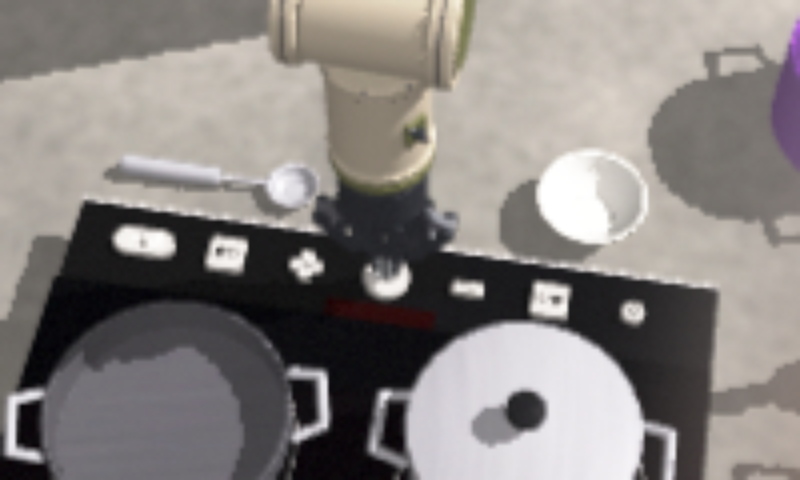

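The shut fingertips stand over the power key at crop (385,270), clear of the plus and minus keys. Now I press it in small steps.

Call:
{"method": "apply_moves", "body": {"targets": [[-1,0,8,0,0,0,1],[0,0,3,0,0,0,1],[0,0,2,0,0,0,1],[0,0,1,0,0,0,1],[0,0,0,0,0,0,1],[0,0,0,0,0,0,1]]}}

```text
time: 4.28
tool_pos: [516.2, -47.8, 62.5]
tcp_rot: [-180.0, -0.0, -8.6]
ft_force: [-2.2, 0.6, 3.7]
finger_gap: 0.0
grip_force: 1.7
```

Call:
{"method": "apply_moves", "body": {"targets": [[0,0,1,0,0,0,1],[0,0,1,0,0,0,1],[0,0,0,0,0,0,1],[0,0,0,0,0,0,1]]}}

```text
time: 4.78
tool_pos: [516.3, -47.8, 60.6]
tcp_rot: [-180.0, -0.0, -8.6]
ft_force: [-3.0, 1.0, 6.7]
finger_gap: -0.0
grip_force: 3.2
```

Call:
{"method": "apply_moves", "body": {"targets": [[0,0,-10,0,0,0,1],[0,0,-30,0,0,0,1],[0.5,-30,0,0,0,0,1],[0,-30,0,0,0,0,1],[0,-30,0,0,0,0,1],[0,-30,0,0,0,0,1],[0,-30,0,0,0,0,1],[0,0,0,0,0,0,1],[0,0,20,0,0,0,1],[0,0,0,0,0,0,1],[0,0,0,0,0,0,1]]}}

```text
time: 6.15
tool_pos: [539.2, 99.8, 80.8]
tcp_rot: [180.0, -0.0, -8.6]
ft_force: [0.1, -0.4, -0.9]
finger_gap: -0.2
grip_force: 0.0
```

```bash
python3 - <<'E'
from h import *
im=optics.snapshot("scene")[:,:,::-1];cv2.imwrite("pics/c3.png",cv2.resize(im[130:250,220:420],None,fx=4,fy=4))
print(sensors.sense()["tool_pos"],sensors.sense()["ft_force"])
E
```

```text
[539.5  99.9  81.1] [0.3 0.4 0.7]
```

View pics/c3.png

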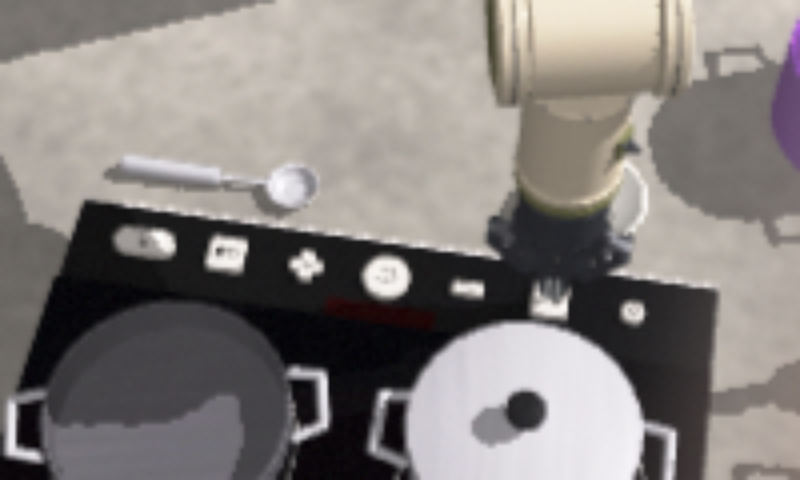

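The power key is back up at (387,277). The fingertips are over the left zone key at (550,295), and the pot hasn't moved. Pressing.

Call:
{"method": "apply_moves", "body": {"targets": [[0,0,12,0,0,0,1],[0,0,3,0,0,0,1],[0,0,2,0,0,0,1],[0,0,2,0,0,0,1],[0,0,1,0,0,0,1],[0,0,0,0,0,0,1],[0,0,0,0,0,0,1]]}}

```text
time: 7.08
tool_pos: [539.0, 100.4, 60.8]
tcp_rot: [180.0, 0.0, -8.6]
ft_force: [-3.6, -0.8, 6.5]
finger_gap: -0.1
grip_force: 3.1
```

Call:
{"method": "apply_moves", "body": {"targets": [[0,0,-10,0,0,0,1],[0,0,-30,0,0,0,1],[0,42,0,0,0,0,1],[0,42,0,0,0,0,1],[0,42,0,0,0,0,1],[0,42,0,0,0,0,1],[0,42,0,0,0,0,1],[0,42,0,0,0,0,1],[0,42,0,0,0,0,1],[0,42,0,0,0,0,1],[0,42,0,0,0,0,1],[0,0,0,0,0,0,1],[0,0,20,0,0,0,1],[0,0,0,0,0,0,1],[0,0,0,0,0,0,1]]}}

```text
time: 8.95
tool_pos: [482.3, -272.0, 79.6]
tcp_rot: [-180.0, 0.1, -8.5]
ft_force: [1.4, -0.4, 0.2]
finger_gap: -0.2
grip_force: 0.0
```

```bash
python3 - <<'E'
from h import *
im=optics.snapshot("scene")[:,:,::-1];cv2.imwrite("pics/c4.png",cv2.resize(im[130:250,220:420],None,fx=4,fy=4))
print(sensors.sense()["tool_pos"],sensors.sense()["ft_force"])
E
```

```text
[ 482.6 -272.4   80.2] [-0.2 -0.8  0.2]
```

View pics/c4.png

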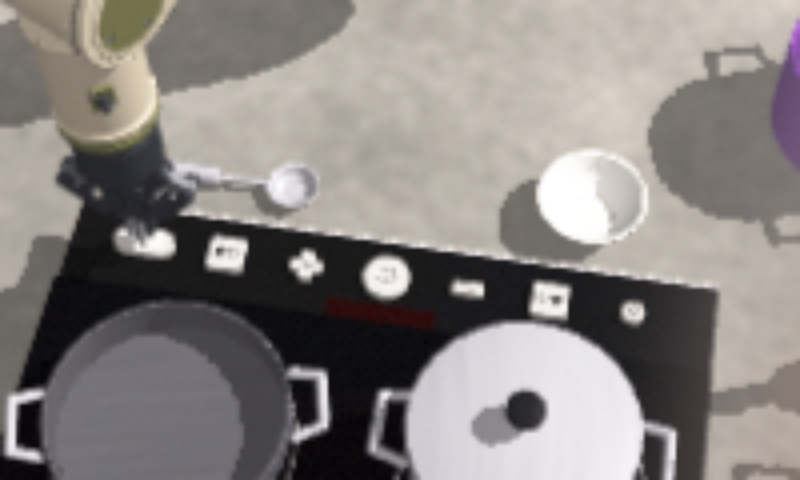

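The left zone key is up again at (550,300), and the tips are over the boost key at (145,240). Pressing.

Call:
{"method": "apply_moves", "body": {"targets": [[0,0,11,0,0,0,1],[0,0,3,0,0,0,1],[0,0,2,0,0,0,1],[0,0,2,0,0,0,1],[0,0,1,0,0,0,1],[0,0,0,0,0,0,1],[0,0,0,0,0,0,1]]}}

```text
time: 9.88
tool_pos: [482.5, -273.3, 61.5]
tcp_rot: [-180.0, 0.0, -8.6]
ft_force: [-3.0, 3.4, 5.5]
finger_gap: 0.0
grip_force: 2.5
```

Call:
{"method": "apply_moves", "body": {"targets": [[0,0,1,0,0,0,1],[0,0,0,0,0,0,1],[0,0,0,0,0,0,1]]}}

```text
time: 10.25
tool_pos: [482.5, -273.3, 60.6]
tcp_rot: [180.0, -0.0, -8.6]
ft_force: [-4.0, 2.3, 6.2]
finger_gap: 0.0
grip_force: 3.2
```

Call:
{"method": "apply_moves", "body": {"targets": [[0,0,-10,0,0,0,1],[0,0,-30,0,0,0,1],[0,0,-40,0,0,0,1],[0,0,-40,0,0,0,1],[0,0,-40,0,0,0,1],[-25,0,-10,0,0,0,1],[-25,0,0,0,0,0,1],[0,0,0,0,0,0,1],[0,0,0,0,0,0,1],[0,0,0,0,0,0,1]]}}

```text
time: 11.5
tool_pos: [433.5, -265.8, 230.2]
tcp_rot: [-180.0, 0.0, -8.6]
ft_force: [0.7, 0.5, -0.1]
finger_gap: 0.1
grip_force: 0.0
```

```bash
python3 - <<'E'
from h import *
im=optics.snapshot("scene")[:,:,::-1];cv2.imwrite("pics/c5.png",im)
print(sensors.sense()["tool_pos"],sensors.sense()["ft_force"])
E
```

```text
[ 433.4 -265.8  230.1] [ 0.8 -0.2 -0.2]
```

View pics/c5.png

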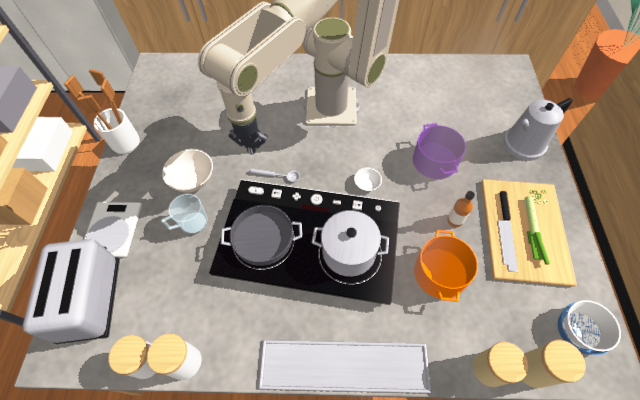

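All keys are up, the pot at (350,240) and everything else are where they began, and the hand is clear at (248,135).

```bash
python3 -c "
from bench import r
print(r.hand_in())"
```

```text
the job is handed in; nothing more can be done
None
```

I pressed the on/off, left zone and boost keys in that order, each to about 3.4 mm at 6–7 N, and handed the job in at about 11.5 s with the hand clear; the last picture shows the keys up and nothing moved, but the hand-in returned no verdict.

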